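# Jack up a plate warmer at its lift pad and hold it

## Task

The plate warmer has lost a foot, which has to be screwed back on from below. Stand the lever jack flat on the worktop with its ball-shaped saddle centred under the warmer's round ringed lift pad, then press the jack's handle fully down to raise that side, and finish still holding the handle down. Lift with the jack alone: keep the robot off the warmer, keep the cup on it upright, and leave everything else where it is.

Things in the scene. Friction and masses are not known exactly. Their poses are not given: they have to be found in the camera images.
- lift_pad (a point): Centre of the underside of the lift pad: round steel tab, 36 mm across, 6 mm thick, a raised ring on top, jutting level from the middle of the warmer's left side; centre 22 mm from the wall, underside 48 mm above the worktop before lifting. Axes: x along the wall away from the robot, y straight out of the wall (away from the warmer), z up. It bears down with about 9 to 17 N.
- warmer_base: Plate warmer: aluminium box 160 x 240 mm, 113 mm high, bottom 16 mm up on feet; does not slide. Origin on the worktop under its middle; x away from the robot (drawer front faces it), y towards the lift pad's side. That side also has a square black cord cleat (no lift point), 55 mm nearer the robot than the pad, 74 to 96 mm high, 18 mm out.
- warmer (a joint): Tilt of the warmer about its far (right) feet, 242 mm from the pad's centre: 0 standing on the worktop, grows as the pad's side rises, about 0.085 rad when the jack handle is fully down.
- jack_grip (a point): Jack's pivot, midway between its two upright grey cheeks, 42 mm above its underside. Loose, 0.7 to 1 kg. Base plate 70 mm wide, 8 thick, from 68 mm ahead of the pivot to 90 behind. Cheeks: 34 mm long, 42 mm over their outsides, up to 64 mm high; grasp them from above across the outsides. Axes: x along the jack to the saddle, y across the cheeks, z up; the handle rises backwards (-x).
- jack_saddle (a point): Centre of the saddle, a steel ball of radius 12 mm at the front end of the jack's lever. Handle up: 58 mm ahead of the pivot and 14 mm below it (top 40 mm above the worktop, 8 mm below the pad). Handle down: 30 mm higher, under 1 mm different lengthwise.
- handle_paddle (a point): Centre of the upper face of the black rubber paddle (50 x 34 mm, 12 thick) at the rear end of the jack's handle, 170 mm from the pivot. Handle up: slopes 0.55 rad, rising backwards, 136 mm above the worktop. Fully down: nearly level, 57 mm above the worktop and 28 mm farther back.
- jack_lever (a joint): Jack handle: 0 up (a spring returns it), 0.5 rad fully down at its stop. The saddle meets the pad at about 0.14 rad. Pressing down on the paddle takes 2 to 4 N idle and about 5 to 10 N under the load; let go, it comes up again.
- espresso_cup: Small white cup, 63 x 88 mm, 51 mm high, on top of the warmer; origin in the middle of its underside, z up.
- rubber_foot: The lost black rubber foot, 26 mm wide, 21 mm high with its stud, lying on top of the warmer; origin underneath.
- egg_timer: White kitchen timer, 69 mm wide, 56 mm high; origin under its centre.
- mustard_jar: Jar with yellow lid, 66 mm wide, 94 mm high; origin under its centre.
- matchbox: Matchbox 37 x 53 x 16 mm; origin under its centre.
Not all that is in view belongs to the job. Leave any turquoise look-alike of the espresso_cup alone.

How it is judged:
On the way, in this order (a step that is already met when the one before it is completed fails the run):
1. the jack stands flat on the worktop with its saddle under the middle of the lift pad, handle still up (horizontal distance between jack_saddle and lift_pad below 0.01 m and height (world z) of jack_grip below 0.045 m and angle between jack_grip's own z axis and vertical below 0.08 rad and value of joint jack_lever below 0.1 rad and value of joint warmer below 0.01 rad), for 0.2 s.
2. the handle is fully down and the warmer's side is raised on the jack (horizontal distance between jack_saddle and lift_pad below 0.014 m and height (world z) of jack_grip below 0.045 m and angle between jack_grip's own z axis and vertical below 0.08 rad and value of joint jack_lever above 0.43 rad and value of joint warmer above 0.055 rad), for 0.3 s.
At the end, for the whole second after the job is handed in: Robot holds the handle fully down (over 0.43 of 0.5 rad); the saddle is within 14 mm of the pad's middle and carries it (over 4 N); the warmer is tilted over 0.055 rad and steady; the jack stands flat on the worktop; the robot does not touch the warmer; the cup is upright (all of step 2 and velocity of joint warmer below 0.05 rad/s and contact force between jack and warmer above 4 N and contact force between any of the fingers, the arm and jack above 1.5 N and not (contact force between any of the fingers, the arm and warmer above 0.5 N) and angle between espresso_cup's own z axis and vertical below 0.3 rad); the arm keeps its last pose, push and grip.
It fails at once if the robot touches the warmer (contact force between any of the fingers, the arm and warmer above 2 N).
It fails at once if the cup on the warmer is tipped over (angle between espresso_cup's own z axis and vertical above 0.4 rad).
It fails at once if a thing beside the work is pushed away (over 30 mm) (distance of any of egg_timer, mustard_jar, matchbox from where it was at the start of the episode above 0.03 m).
It fails at once if the cup or the rubber foot slides off its place on the warmer (over 50 mm) (distance of any of rubber_foot, espresso_cup from where it was at the start of the episode above 0.05 m).
It also fails if it takes over 51 s, if anything falls off the work surface, if the arm or the gripper's body presses on something with over 40 N, if the wrist force passes 120 N, or if a joint passes its speed limit or range.

## Robot

A 6-joint arm with a two-finger parallel gripper is mounted at the origin on a cart in front of the work surface, level with it; the furniture and walls round the work are solid. World frame = base frame: x ahead of the robot, y to its left, z up, the work surface at z = 0. Lengths are in m, angles in rad, forces in N, time in s.
With the tool pointing down it reaches from about 0.275 to 0.75 m from the base axis. Payload 10.2 kg.
Tool frame: the origin (TCP) lies midway between the tips of the shut fingers; the grasp point (between the pads) lies 19 mm behind it; z points along the fingers, y is the line along which they close (so a half turn about z gives the same grasp; the last joint's range is limited). The gripper opens to 88 mm and grips with 3 to 60 N. Pads are 18 mm wide; open, the fingers measure 123 mm over their backs; the gripper's body (75 mm by 187 mm) begins 45 mm behind the grasp point.
Start: joints at [-1.435, 0.313, 1.498, -0, 1.331, -0.223], TCP at [0.184, -0.492, 0.239] pointing down, gripper open.
Joint ranges: [-2.94, 2.94], [-0.97, 2.17], [0.19, 2.56], [-1.23, 4.37], [0.02, 3.11], [-2.88, 2.88]. Speed limits (rad/s): [2.39, 2.39, 3.01, 3.14, 3.14, 3.14].

## Interface

Orientations are given as a unit quaternion [w, x, y, z].
In Python, from station import readout, viewer, ticket, search_frame gives the robot as it stands. The module is installed in compiled form; this text tells all that it offers.
- The arm moves only by the tool carry_out, never from a script. Its argument "targets" is a list of rows, each a list of 5 numbers: the shift along the tool's x, y, z scaled (see below), then the turn about the tool's z scaled (see below), then the opening, from 0 (shut) to 1 (fully open). A call has 1 to 5 rows; each row is the pose to reach, as a shift and turn from the pose commanded when the call began, along the tool's axes at that moment, turning the shorter way round; what a row does not reach only later rows make up. The controller multiplies each number of a shift by 200 mm and each number of a turn by pi rad. A row lasts 1/10 s, in which the tool goes at most 50 mm and 8.59 degrees, less where a joint would pass 70% of its speed; a pose out of reach is approached as far as the arm can. A call with a number of a shift or a turn outside -1 to 1 is refused whole. A call with a gripper value outside its range is refused whole. The fingers move at their own pace and stop on an object; the grip force is fixed at half the most. Time passes only in rows, so rows that repeat a pose let the fingers close. It gives the time, the measured TCP pose, the force, the opening and the grip force at its end, in the units of the state.
- readout.get_obs(): the state, without advancing time (a new reading comes with each control period).
- viewer.snapshot(name): name is "scene" or "top" or "wrist"; returns (picture, depth): 420x560x3 uint8, blue, green, red; 420x560 float32, m along the optical axis (not along the pixel's ray), 0 where there is no reading.
- viewer.get_calibration(name): a dict with "camera_matrix" (3x3 intrinsics, pixels), "extrinsics" (4x4, takes a point from world to camera coordinates). Camera axes: x right, y down, z forward; pixel columns grow to the right and rows downward; lengths in m; the calibration is good to about 2 mm. A picture is of the moment at which its call begins: read the wrist's pose just before it. get_calibration takes no time and is no camera call; for the wrist camera it gives the pose at the moment of the call.
- ticket.sign_off(): hands the job in; it is judged then, once.
Trained networks look in the newest picture that a camera, given by its name, has taken for a name from the list of things; names that differ only in an ending like _2 or _b are one class to them, and where a whole thing is asked for, a point or a joint stands for the part that bears it (a point fixed in the world has none). Each returns a list of dicts, best first, with "conf" (0 to 1); they miss things now and then, are a little off and sometimes report something else, mostly with a low value. They report only what shows in the picture. A call takes as long as a camera call. They do not tell look-alikes from the thing itself.
- search_frame(camera, thing): "centre" ([column, row] as shares, 0 to 1, of the picture: columns of its width, rows of its height, amid what is visible of it).
The state is a dict: "time_s": time; "joint_positions": joint angles; "joint_vel": joint speeds; "joint_torque": joint torques, N m; "ee_pos": TCP position; "orientation": TCP orientation; "wrist_force": force on the tool from outside, world axes, zero at the start; "wrist_torque": the same for the moment, N m; "finger_gap": opening from 0.0 (shut) to 1.0 (fully open); "grip_force": force on a finger pad.
Only numpy, scipy, OpenCV 4.12 (cv2) and the standard library are available. Lean on these libraries where they do the work, as an engineer would, in place of code of your own. Each camera call takes 0.05 s, during which the arm holds its last target. There are 200 camera calls.

## Working session

There is one attempt and no reset: what is moved stays moved. The work goes in short steps, Python scripts to look and compute and a tool call to move; the robot and the scene stay as the last step left them, time stands still between calls to the robot, and variables do not carry over. Pictures are saved under pics/ and viewed, at most 10 in all, crops included, and the job is handed in when it is done.

Besides the shell and the picture viewer there is one more tool, called by a JSON object that holds its "name" and its "arguments", one argument or row to a line. carry_out: Moves the arm, as the interface text tells. Its arguments: {"type":"object","properties":{"targets":{"type":"array"}},"required":["targets"]}

```bash
mkdir -p pics; cat > h.py <<'E'
import numpy as np, cv2
from station import readout, viewer, ticket, search_frame
def snap(n,save=None):
    p,d=viewer.snapshot(n); c=viewer.get_calibration(n)
    if save: cv2.imwrite('pics/'+save,p)
    return p,d,np.array(c['camera_matrix']),np.array(c['extrinsics'])
def world(d,K,E):
    v,u=np.mgrid[:d.shape[0],:d.shape[1]]
    P=np.stack([(u-K[0,2])/K[0,0]*d,(v-K[1,2])/K[1,1]*d,d],-1)
    return (P-E[:3,3])@E[:3,:3]
E
python3 - <<'E'
from h import *
o=readout.get_obs(); print(o['ee_pos'],o['orientation'],o['time_s'])
for n in('scene','top'):
    p,d,K,E=snap(n,n+'0.png'); W=world(d,K,E)
    np.savez(n+'0.npz',p=p,d=d,K=K,E=E)
    for t in('lift_pad','warmer_base','jack_grip','jack_saddle','handle_paddle','espresso_cup','egg_timer','mustard_jar','matchbox','rubber_foot'):
        for r in search_frame(n,t)[:2]:
            u,v=int(r['centre'][0]*560),int(r['centre'][1]*420)
            print(n,t,round(r['conf'],2),u,v,W[min(v,419),min(u,559)].round(3))
E
```

```text
[ 0.18432755 -0.49131184  0.23818258] [-6.40072039e-04  9.83951053e-01  1.78437420e-01  4.55283926e-05] 0.0
scene lift_pad 0.66 325 237 [ 0.517 -0.481  0.114]
scene warmer_base 0.64 261 149 [ 0.701 -0.117  0.129]
scene warmer_base 0.63 324 237 [ 0.518 -0.477  0.111]
scene jack_grip 0.57 261 147 [ 0.699 -0.12   0.138]
scene jack_saddle 0.7 257 146 [ 0.7   -0.102  0.134]
scene espresso_cup 0.88 338 212 [ 0.605 -0.461  0.124]
scene espresso_cup 0.7 385 290 [ 0.538 -0.654  0.012]
scene mustard_jar 0.67 282 173 [ 0.685 -0.209  0.089]
scene rubber_foot 0.54 316 222 [ 0.537 -0.439  0.127]
top lift_pad 0.58 338 222 [ 0.564 -0.438  0.109]
top warmer_base 0.61 339 224 [ 0.558 -0.44   0.114]
top jack_grip 0.81 211 214 [ 0.59  -0.1    0.011]
top jack_saddle 0.92 210 190 [ 0.658 -0.093  0.   ]
top handle_paddle 0.72 212 191 [ 0.638 -0.113  0.1  ]
top espresso_cup 0.82 356 205 [ 0.606 -0.482  0.121]
top espresso_cup 0.69 419 243 [ 0.522 -0.672  0.006]
top egg_timer 0.61 182 184 [ 0.666 -0.023  0.043]
top mustard_jar 0.62 242 166 [ 0.708 -0.187  0.09 ]
top matchbox 0.54 156 256 [0.472 0.043 0.014]
top matchbox 0.24 184 181 [ 0.672 -0.031  0.054]
top rubber_foot 0.4 336 230 [ 0.542 -0.431  0.123]
```

```bash
python3 - <<'E'
import cv2
a=cv2.imread('pics/scene0.png');b=cv2.imread('pics/top0.png')
cv2.imwrite('pics/a.png',cv2.resize(a[100:340,150:470],(800,600),interpolation=cv2.INTER_CUBIC))
cv2.imwrite('pics/b.png',cv2.resize(b[120:330,140:420],(800,600),interpolation=cv2.INTER_CUBIC))
E
```

```text
(no output)
```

View pics/a.png

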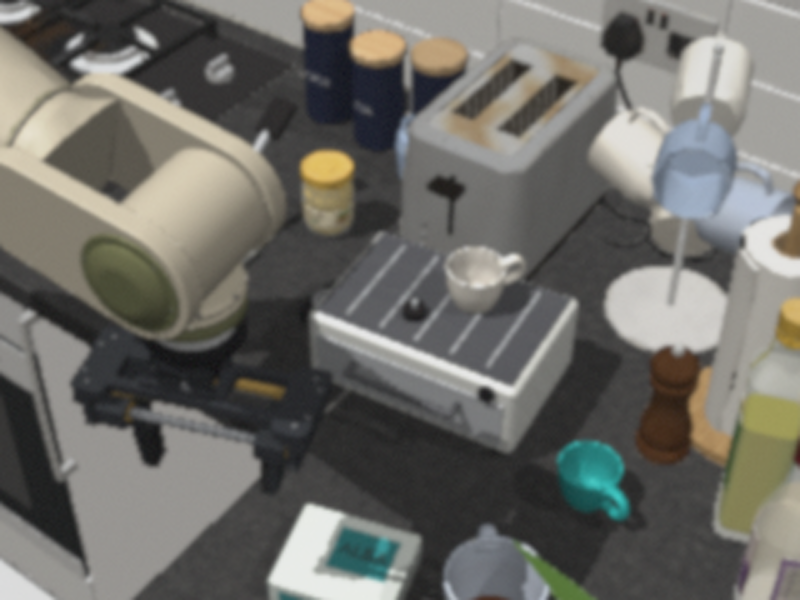

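View pics/b.png

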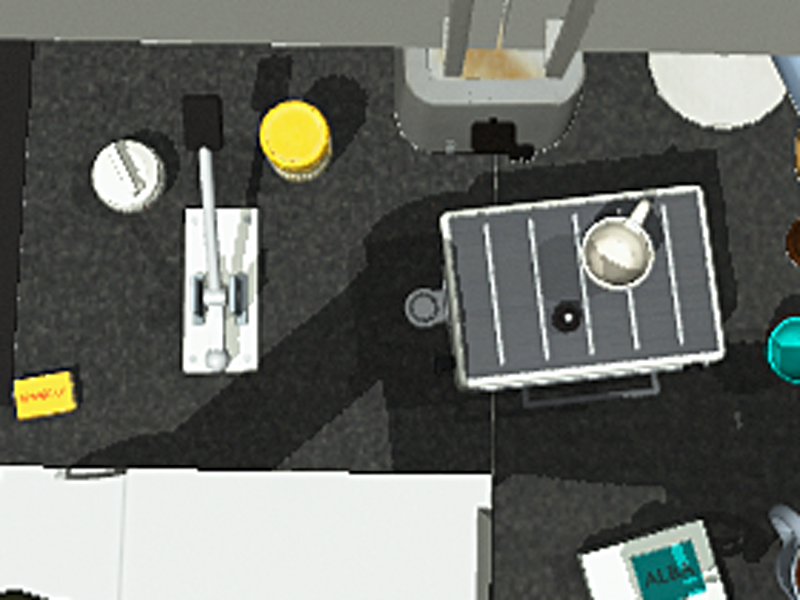

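The jack lies at crop-b (215,290): the saddle ball is at (217,360), facing the robot, and the paddle is at (203,120), away from it. Two things could pass for the lift point: the round ringed tab at (427,308), and the black square cleat at (443,362). The ringed tab matches the description. The cup on the warmer is white at (617,252), and the turquoise one at (790,345) stays alone. I'll measure these now.

```bash
python3 - <<'E'
from h import *
z=np.load('top0.npz');p,d,K,E=z['p'],z['d'],z['K'],z['E'];W=world(d,K,E)
s=280/800
def at(u,v): return int(120+v*s),int(140+u*s)
for n,(u,v) in dict(pad=(427,308),cleat=(443,362),saddle=(217,358),cheekL=(198,298),cheekR=(239,298),paddle=(203,120),c1=(184,370),c2=(257,370),c3=(258,208),c4=(186,208),w1=(445,213),w2=(700,188),w3=(720,350),w4=(463,380),white=(300,500),grayTop=(200,20),jar=(293,132),timer=(127,170),match=(45,395)).items():
    r,c=at(u,v); print(n,c,r,W[r,c].round(3))
# pad blob: points with z 0.044..0.062 near pad
r,c=at(427,308); m=np.zeros(d.shape,bool); m[r-12:r+13,c-12:c+8]=1
q=W[m&(W[...,2]>.044)&(W[...,2]<.066)]; print('pad pts',len(q),q.min(0),q.max(0),q.mean(0))
# jack
r,c=at(215,290);
m=np.zeros(d.shape,bool); m[r-35:r+33,c-18:c+20]=1
b=W[m&(W[...,2]>.004)&(W[...,2]<.014)]; print('base',len(b),b.min(0),b.max(0),cv2.minAreaRect(b[:,:2].astype(np.float32)))
m[:r-8]=0
k=W[m&(W[...,2]>.055)&(W[...,2]<.075)];print('cheek',len(k),k.min(0),k.max(0),k.mean(0))
# pad ellipse close-up
cv2.imwrite('pics/c.png',np.hstack([cv2.resize(p[205:255,265:315],(400,400),interpolation=cv2.INTER_CUBIC),cv2.resize(p[180:255,195:245],(400,600),interpolation=cv2.INTER_CUBIC)[:400]]))
cv2.imwrite('pics/c.png',np.hstack([cv2.resize(p[205:255,265:315],(400,400),interpolation=cv2.INTER_CUBIC),cv2.resize(p[200:250,190:240],(400,400),interpolation=cv2.INTER_CUBIC)]))
w=W[(W[...,2]>.105)&(W[...,2]<.122)&(W[...,1]<-.3)&(W[...,1]>-.65)&(W[...,0]<.7)&(W[...,0]>.42)];print('warmer top',len(w),cv2.minAreaRect(w[:,:2].astype(np.float32)))
E
```

```text
pad 289 227 [ 0.554 -0.314  0.054]
cleat 295 246 [ 0.501 -0.33   0.093]
saddle 215 245 [ 0.503 -0.118  0.041]
cheekL 209 224 [ 0.558 -0.102  0.052]
cheekR 223 224 [ 0.559 -0.138  0.048]
paddle 211 162 [ 0.706 -0.113  0.137]
c1 204 249 [ 0.494 -0.084  0.008]
c2 229 249 [ 0.495 -0.152  0.006]
c3 230 192 [ 0.654 -0.148 -0.003]
c4 205 192 [ 0.654 -0.078 -0.006]
w1 295 194 [ 0.635 -0.327  0.101]
w2 385 185 [ 0.683 -0.581 -0.001]
w3 392 242 [ 0.515 -0.575  0.108]
w4 302 253 [ 0.483 -0.347  0.106]
white 245 295 [ 0.34  -0.132 -0.889]
grayTop 210 127 [ 0.671 -0.172  0.547]
jar 242 166 [ 0.708 -0.187  0.09 ]
timer 184 179 [ 0.678 -0.03   0.051]
match 155 258 [0.467 0.045 0.017]
pad pts 163 [ 0.53521338 -0.33257521  0.04653498] [ 0.5823054  -0.29511577  0.06436743] [ 0.55401005 -0.31325228  0.05426577]
base 935 [ 0.48296148 -0.16455814  0.00400293] [ 0.66959078 -0.05911648  0.01396868] ((0.5763791799545288, -0.11175478994846344), (0.18646562099456787, 0.10196428745985031), 2.1129636764526367)
cheek 101 [ 0.54411272 -0.13793743  0.05515696] [ 0.58668442 -0.09404422  0.06871596] [ 0.56503683 -0.11601034  0.06217992]
warmer top 5167 ((0.5677785873413086, -0.45129525661468506), (0.1667412668466568, 0.23893672227859497), 7.485113143920898)
```

View pics/c.png

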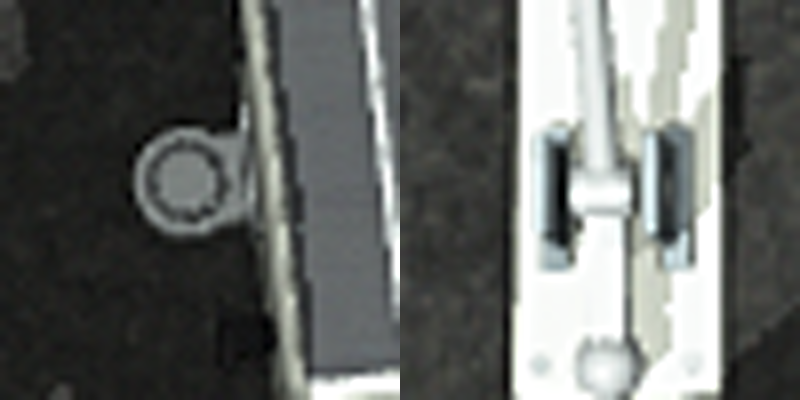

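The crop confirms it: the ringed pad is at (184,180) with the square cleat below at (240,330), and the jack's cheeks and saddle ball are on the right. Pad ≈ (0.552,-0.311), with the wall yawed 7.5°. Jack pivot ≈ (0.561,-0.117), yaw ≈ -178°.

{"name": "carry_out", "arguments": {
  "targets": [
    [0.95, -0.43, 0, 0.103, 1],
    [0.95, -0.43, 0, 0.103, 1],
    [0.95, -0.43, 0, 0.103, 1],
    [0.95, -0.43, 0, 0.103, 1],
    [0.95, -0.43, 0, 0.103, 1]
  ]
}}

```text
time_s: 1.6
ee_pos: [0.3343, -0.3414, 0.239]
orientation: [-0.0, 1.0, 0.019, 0.0]
wrist_force: [0.5, -0.3, 0.1]
finger_gap: 0.999
grip_force: 0.0
```

```bash
cat >> h.py <<'E'
def rel(x,y,z,yaw):
    from scipy.spatial.transform import Rotation as R
    o=readout.get_obs(); q=np.array(o['orientation']); r=R.from_quat(q[[1,2,3,0]]).as_matrix()
    cy=np.arctan2(r[1,0],r[0,0]); t=r.T@(np.array([x,y,z])-o['ee_pos'])
    dt=-(yaw-cy); dt=(dt+np.pi)%(2*np.pi)-np.pi
    print('t',round(o['time_s'],2),'tcp',np.round(o['ee_pos'],4),'yaw',round(cy,4),'tilt',round(float(r[2,2]),4),'F',np.round(o['wrist_force'],1),'gap',round(o['finger_gap'],3),'| row',(t/.2).round(4),round(dt/np.pi,4))
E
python3 -c "
from h import *
rel(.5,-.117,.24,.035)"
```

```text
t 1.6 tcp [ 0.3343 -0.3414  0.239 ] yaw 0.0387 tilt -1.0 F [ 0.5 -0.3  0.1] gap 0.999 | row [ 0.8714 -1.0892 -0.0041] 0.0012
```

{"name": "carry_out", "arguments": {
  "targets": [
    [0.8, -1.0, 0, 0, 1],
    [0.8, -1.0, 0, 0, 1],
    [0.8, -1.0, 0, 0, 1],
    [0.8, -1.0, 0, 0, 1],
    [0.8, -1.0, 0, 0, 1]
  ]
}}

```text
time_s: 2.1
ee_pos: [0.4822, -0.1419, 0.2389]
orientation: [0.0, 1.0, 0.018, 0.0]
wrist_force: [0.3, -1.2, -0.1]
finger_gap: 1.0
grip_force: 0.0
```

```bash
python3 - <<'E'
from h import *
rel(.561,-.117,.12,.035)
p,d,K,E=snap('wrist','w1.png'); W=world(d,K,E); np.savez('w1.npz',p=p,d=d,K=K,E=E)
for t in('jack_saddle','jack_grip','handle_paddle'):
    for r in search_frame('wrist',t)[:2]:
        u,v=int(r['centre'][0]*560),int(r['centre'][1]*420); print(t,round(r['conf'],2),u,v,W[v,u].round(3))
k=W[(W[...,2]>.058)&(W[...,2]<.07)&(W[...,0]>.53)&(W[...,0]<.6)&(abs(W[...,1]+.117)<.03)]
print(len(k),k.min(0) if len(k) else 0,k.max(0) if len(k) else 0)
E
```

```text
t 2.1 tcp [ 0.4822 -0.1419  0.2389] yaw 0.0352 tilt -1.0 F [ 0.3 -1.2 -0.1] gap 1.0 | row [ 0.3979 -0.1106  0.5949] 0.0
jack_saddle 0.74 254 91 [ 0.584 -0.109  0.061]
jack_grip 0.68 255 88 [ 0.586 -0.11   0.059]
handle_paddle 0.79 256 87 [ 0.587 -0.111  0.061]
646 [ 0.54699743 -0.13027539  0.05804258] [ 0.59995003 -0.08799386  0.0698921 ]
```

View pics/w1.png

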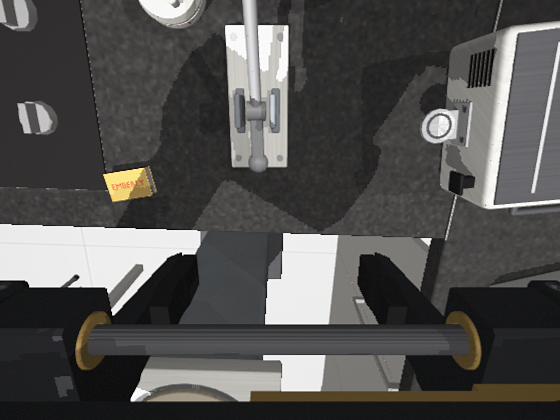

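The wrist view shows the saddle at (258,162), the cheeks at (239,111) and (275,111), and the pad ring at (438,126) with the cleat at (461,183). I'll re-take it settled and intersect rays at the known heights.

```bash
python3 - <<'E'
from h import *
p,d,K,E=snap('wrist','w2.png')
p0=cv2.imread('pics/w1.png'); g=lambda a:cv2.cvtColor(a,cv2.COLOR_BGR2GRAY).astype(np.float32)[:220]
sh=cv2.phaseCorrelate(g(p0),g(p))[0];print('shift',sh)
def ray(u,v,z):
    r=E[:3,:3].T@np.array([(u+sh[0]-K[0,2])/K[0,0],(v+sh[1]-K[1,2])/K[1,1],1]);c=-E[:3,:3].T@E[:3,3]
    return (c+r*(z-c[2])/r[2]).round(4)
for n,a in dict(saddle=(258,162,.028),chL=(239,111,.064),chR=(275,111,.064),pad=(438.5,126,.055),b1=(230,166,.008),b2=(288,166,.008),b3=(225.5,26,.008),b4=(287.5,26,.008),clt=(461,183,.09),m=(130,184,.016)).items(): print(n,ray(*a))
c=[r[:2] for r in cv2.HoughCircles(cv2.cvtColor(p,cv2.COLOR_BGR2GRAY)[95:160,405:460],cv2.HOUGH_GRADIENT,1,30,param1=80,param2=10,minRadius=8,maxRadius=22)[0]][:1];print(np.array(c)+[405,95])
rel(.561,-.117,.12,.035)
E
```

```text
shift (-0.764959712275413, -0.25861520524708226)
saddle [ 0.5028 -0.1196  0.028 ]
chL [ 0.56   -0.1019  0.064 ]
chR [ 0.5613 -0.1382  0.064 ]
pad [ 0.5523 -0.3108  0.055 ]
b1 [ 0.493  -0.0832  0.008 ]
b2 [ 0.4956 -0.1561  0.008 ]
b3 [ 0.6468 -0.0808  0.008 ]
b4 [ 0.6492 -0.1484  0.008 ]
clt [ 0.4998 -0.3267  0.09  ]
m [0.4673 0.0412 0.016 ]
[[441.5 130.5]]
t 2.35 tcp [ 0.481  -0.144   0.2387] yaw 0.0355 tilt -1.0 F [-0.6 -0.1 -0.3] gap 0.996 | row [ 0.4045 -0.121   0.5931] 0.0002
```

{"name": "carry_out", "arguments": {
  "targets": [
    [0.4, -0.116, 0.0, 0, 1],
    [0.4, -0.116, 0.3, 0, 1],
    [0.4, -0.116, 0.55, 0, 1],
    [0.4, -0.116, 0.7, 0, 1],
    [0.4, -0.116, 0.7, 0, 1]
  ]
}}

```text
time_s: 2.85
ee_pos: [0.5571, -0.118, 0.0934]
orientation: [-0.002, 1.0, 0.017, -0.005]
wrist_force: [-0.6, -0.1, 0.2]
finger_gap: 1.004
grip_force: 0.0
```

```bash
python3 -c "
from h import *
rel(.561,-.118,.030,.035)"
```

```text
t 2.85 tcp [ 0.5571 -0.118   0.0934] yaw 0.0332 tilt -0.9999 F [-0.6 -0.1  0.2] gap 1.004 | row [0.0226 0.002  0.3167] -0.0006
```

{"name": "carry_out", "arguments": {
  "targets": [
    [0, 0, 0.2, 0, 1],
    [0, 0, 0.343, 0, 1],
    [0, 0, 0.343, 0, 1],
    [0, 0, 0.343, 0, 0],
    [0, 0, 0.343, 0, 0]
  ]
}}

```text
time_s: 3.35
ee_pos: [0.5616, -0.1188, 0.033]
orientation: [0.001, 1.0, 0.017, 0.002]
wrist_force: [0.8, -0.7, 0.1]
finger_gap: 0.84
grip_force: 0.0
```

{"name": "carry_out", "arguments": {
  "targets": [
    [0, 0, 0, 0, 0],
    [0, 0, 0, 0, 0],
    [0, 0, 0, 0, 0],
    [0, 0, 0, 0, 0],
    [0, 0, 0, 0, 0]
  ]
}}

```text
time_s: 3.85
ee_pos: [0.5604, -0.1172, 0.0304]
orientation: [-0.0, 1.0, 0.018, -0.0]
wrist_force: [-0.6, 4.8, 5.0]
finger_gap: 0.473
grip_force: 30.0
```

```bash
python3 -c "
from h import *
rel(.561,-.118,.030,.035);print(readout.get_obs()['grip_force'])"
```

```text
t 3.85 tcp [ 0.5604 -0.1172  0.0304] yaw 0.0354 tilt -1.0 F [-0.6  4.8  5. ] gap 0.473 | row [0.0029 0.004  0.0021] 0.0001
29.993302915245295
```

{"name": "carry_out", "arguments": {
  "targets": [
    [0, 0, -0.1, 0, 0],
    [0, 0, -0.2, 0, 0],
    [-0.07, 0.1, -0.2, 0, 0],
    [-0.137, 0.325, -0.2, -0.03, 0],
    [-0.137, 0.325, -0.2, -0.07, 0]
  ]
}}

```text
time_s: 4.35
ee_pos: [0.5334, -0.1878, 0.0689]
orientation: [0.0, 0.992, 0.127, -0.001]
wrist_force: [0.3, 1.0, -9.5]
finger_gap: 0.473
grip_force: 30.0
```

```bash
python3 -c "
from h import *
rel(.5355,-.184,.070,1.7017)"
```

```text
t 4.35 tcp [ 0.5334 -0.1878  0.0689] yaw 0.2556 tilt -1.0 F [ 0.3  1.  -9.5] gap 0.473 | row [ 0.0152 -0.0156 -0.0054] -0.4603
```

{"name": "carry_out", "arguments": {
  "targets": [
    [0, 0, 0, -0.046, 0],
    [0, 0, 0, -0.092, 0],
    [0, 0, 0, -0.138, 0],
    [0, 0, 0, -0.184, 0],
    [0, 0, 0, -0.23, 0]
  ]
}}

```text
time_s: 4.85
ee_pos: [0.5342, -0.1833, 0.0685]
orientation: [-0.001, 0.881, 0.472, -0.001]
wrist_force: [0.8, -0.1, -7.9]
finger_gap: 0.478
grip_force: 30.0
```

{"name": "carry_out", "arguments": {
  "targets": [
    [0, 0, 0, -0.046, 0],
    [0, 0, 0, -0.092, 0],
    [0, 0, 0, -0.138, 0],
    [0, 0, 0, -0.184, 0],
    [0, 0, 0, -0.23, 0]
  ]
}}

```text
time_s: 5.35
ee_pos: [0.5343, -0.1833, 0.0686]
orientation: [-0.002, 0.658, 0.753, -0.001]
wrist_force: [-0.2, 0.8, -9.5]
finger_gap: 0.475
grip_force: 30.0
```

```bash
python3 -c "
from h import *
p,d,K,E=snap('wrist','w3.png')
q,d,K,E=snap('top')
cv2.imwrite('pics/w3.png',np.hstack([cv2.resize(p,(400,300)),cv2.resize(q[120:330,140:420],(400,300))]))
rel(.5355,-.184,.033,1.7017)"
```

```text
t 5.45 tcp [ 0.5344 -0.1834  0.0687] yaw 1.7017 tilt -1.0 F [ 0.3 -0.1 -9.3] gap 0.477 | row [-0.0041  0.0054  0.1787] -0.0
```

View pics/w3.png

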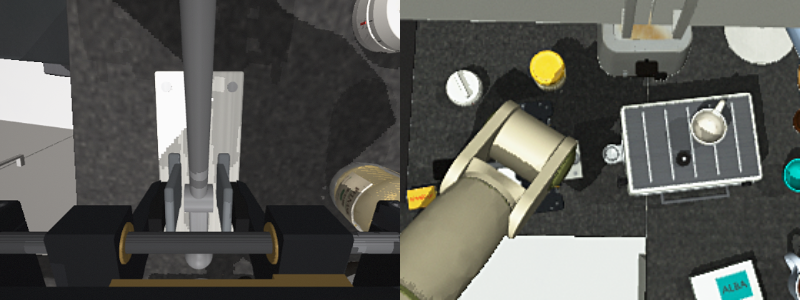

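{"name": "carry_out", "arguments": {
  "targets": [
    [0, 0, 0.1, 0, 0],
    [0, 0, 0.178, 0, 0],
    [0, 0, 0.178, 0, 0],
    [-0.15, 0, 0.178, 0, 0],
    [-0.25, 0.004, 0.178, 0, 0]
  ]
}}

```text
time_s: 5.95
ee_pos: [0.5426, -0.2342, 0.0348]
orientation: [0.0, 0.661, 0.751, -0.0]
wrist_force: [0.9, -0.1, -8.9]
finger_gap: 0.475
grip_force: 30.0
```

```bash
python3 -c "
from h import *
rel(.5445,-.2535,.0305,1.7017)"
```

```text
t 5.95 tcp [ 0.5426 -0.2342  0.0348] yaw 1.6979 tilt -1.0 F [ 0.9 -0.1 -8.9] gap 0.475 | row [-0.0968 -0.0029  0.0215] -0.0012
```

{"name": "carry_out", "arguments": {
  "targets": [
    [-0.06, 0, 0, 0, 0],
    [-0.102, 0, 0, 0, 0],
    [-0.102, 0, 0, 0, 0],
    [-0.102, 0, 0.015, 0, 0],
    [-0.102, 0, 0.022, 0, 0]
  ]
}}

```text
time_s: 6.45
ee_pos: [0.5453, -0.2529, 0.0311]
orientation: [0.0, 0.66, 0.751, -0.0]
wrist_force: [-6.4, 2.0, 11.1]
finger_gap: 0.473
grip_force: 30.0
```

```bash
python3 - <<'E'
from h import *
rel(.5445,-.2535,.0305,1.7017)
p,d,K,E=snap('scene'); q,d,K,E=snap('wrist')
cv2.imwrite('pics/w4.png',np.hstack([cv2.resize(p[150:300,200:350],(400,400)),cv2.resize(q[280:420,180:320],(400,400))]))
rel(.5445,-.2535,.0305,1.7017)
E
```

```text
t 6.45 tcp [ 0.5453 -0.2529  0.0311] yaw 1.7006 tilt -1.0 F [-6.4  2.  11.1] gap 0.473 | row [-0.0023 -0.0045  0.0031] -0.0004
t 6.55 tcp [ 0.5453 -0.2529  0.0311] yaw 1.7007 tilt -1.0 F [-3.4  0.7  3.7] gap 0.475 | row [-0.0024 -0.0045  0.0031] -0.0003
```

View pics/w4.png

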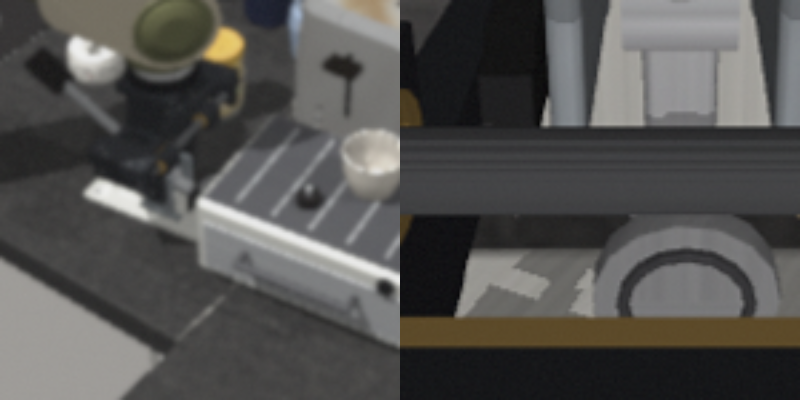

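The jack is down with contact force showing. The pad ring at (685,290) lines up with the lever axis at (685,80). I'll release and rise.

{"name": "carry_out", "arguments": {
  "targets": [
    [0, 0, 0, 0, 1],
    [0, 0, 0, 0, 1],
    [0, 0, 0, 0, 1],
    [0, 0, -0.1, 0, 1],
    [0, 0, -0.35, 0, 1]
  ]
}}

```text
time_s: 7.05
ee_pos: [0.5435, -0.2522, 0.0974]
orientation: [-0.004, 0.66, 0.751, -0.0]
wrist_force: [0.2, -0.6, 0.6]
finger_gap: 0.901
grip_force: 0.0
```

{"name": "carry_out", "arguments": {
  "targets": [
    [0, 0, -0.25, 0, 0],
    [0, 0, -0.5, 0, 0],
    [0.2, 0, -0.65, 0, 0],
    [0.4, 0, -0.65, 0, 0],
    [0.4, 0, -0.65, 0, 0]
  ]
}}

```text
time_s: 7.55
ee_pos: [0.5348, -0.1705, 0.2316]
orientation: [0.001, 0.659, 0.753, 0.001]
wrist_force: [-0.8, -1.2, -1.1]
finger_gap: 0.499
grip_force: 0.0
```

```bash
python3 - <<'E'
from h import *
rel(.526,-.113,.16,1.7017)
p,d,K,E=snap('wrist')
q,d2,K2,E2=snap('top'); np.savez('t2.npz',d=d2,p=q,K=K2,E=E2); np.savez('w5.npz',p=p,d=d,K=K,E=E)
cv2.imwrite('pics/w5.png',np.hstack([cv2.resize(p,(400,300)),cv2.resize(q[180:270,180:300],(400,300))]))
rel(.526,-.113,.16,1.7017)
E
```

```text
t 7.55 tcp [ 0.5348 -0.1705  0.2316] yaw 1.7038 tilt -1.0 F [-0.8 -1.2 -1.1] gap 0.499 | row [ 0.2908 -0.0064  0.358 ] 0.0007
t 7.65 tcp [ 0.535  -0.1737  0.2304] yaw 1.7014 tilt -1.0 F [0.2 0.2 0.2] gap 0.405 | row [ 0.3069 -0.005   0.3516] -0.0001
```

View pics/w5.png

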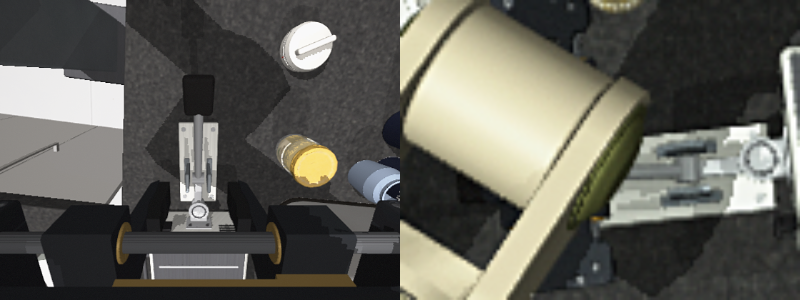

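```bash
python3 - <<'E'
from h import *
def ray(K,E,u,v,z):
    r=E[:3,:3].T@np.array([(u-K[0,2])/K[0,0],(v-K[1,2])/K[1,1],1]);c=-E[:3,:3].T@E[:3,3]
    return (c+r*(z-c[2])/r[2]).round(4)
a=np.load('t2.npz'); T=lambda u,v,z:ray(a['K'],a['E'],180+(u-400)/3.3333,180+v/3.3333,z)
print('top pad',T(760,158,.056),'ch',T(690,148,.064),T(685,197,.064))
b=np.load('w5.npz'); w=lambda u,v,z:ray(b['K'],b['E'],u*1.4,v*1.4,z)
print('wr pad',w(198.5,212,.056),'paddle',w(198.5,95,.134),'corners',w(181,123,.008),w(218,123,.008),'axle',w(199,171,.05))
W=world(b['d'],b['K'],b['E']); dark=(b['p'].max(-1)<60)&(W[...,2]>.1)&(W[...,2]<.17)&(W[...,1]>-.2)&(W[...,1]<-.04)&(abs(W[...,0]-.526)<.05)
q=W[dark];print(len(q),q.min(0),q.max(0),np.median(q,0))
# cheek tops
m=(W[...,2]>.058)&(W[...,2]<.068)&(W[...,1]<-.21)&(W[...,1]>-.29)&(abs(W[...,0]-.545)<.03);q=W[m];print(len(q),q.min(0),q.max(0),q.mean(0))
E
```

```text
top pad [ 0.5526 -0.3112  0.056 ] ch [ 0.5586 -0.2558  0.064 ] [ 0.5198 -0.2528  0.064 ]
wr pad [ 0.5532 -0.3113  0.056 ] paddle [ 0.5261 -0.1086  0.134 ] corners [ 0.5036 -0.1692  0.008 ] [ 0.5673 -0.1607  0.008 ] axle [ 0.544  -0.2364  0.05  ]
2416 [ 0.50690456 -0.13425038  0.11895623] [ 0.54448345 -0.08624086  0.14798362] [ 0.52531542 -0.10731653  0.13770899]
378 [ 0.52174476 -0.27194     0.05800015] [ 0.56622234 -0.21181127  0.06796553] [ 0.54253888 -0.24523574  0.0621781 ]
```

{"name": "carry_out", "arguments": {
  "targets": [
    [0.15, -0.005, 0.1, 0, 0],
    [0.31, -0.005, 0.2, 0, 0],
    [0.31, -0.005, 0.35, 0, 0],
    [0.31, -0.005, 0.4, 0, 0],
    [0.31, -0.005, 0.4, 0, 0]
  ]
}}

```text
time_s: 8.15
ee_pos: [0.5255, -0.1135, 0.1489]
orientation: [-0.001, 0.66, 0.751, -0.0]
wrist_force: [0.4, 0.1, -0.8]
finger_gap: 0.005
grip_force: 0.0
```

```bash
python3 - <<'E'
from h import *
snap('top');snap('top')
rel(.526,-.113,.136,1.7017)
E
```

```text
t 8.25 tcp [ 0.5264 -0.1138  0.1509] yaw 1.6991 tilt -1.0 F [-0.7  0.1  0.1] gap 0.003 | row [ 0.0044 -0.0017  0.0747] -0.0008
```

{"name": "carry_out", "arguments": {
  "targets": [
    [0, 0, 0.075, 0, 0],
    [0.023, 0, 0.112, 0, 0],
    [0.0435, 0, 0.149, 0, 0],
    [0.0625, 0, 0.187, 0, 0],
    [0.08, 0, 0.226, 0, 0]
  ]
}}

```text
time_s: 8.75
ee_pos: [0.5244, -0.0976, 0.1056]
orientation: [0.002, 0.66, 0.751, -0.0]
wrist_force: [-0.6, -8.5, 5.9]
finger_gap: 0.007
grip_force: 4.1
```

```bash
python3 - <<'E'
from h import *
rel(.523,-.097,.106,1.7017)
E
```

```text
t 8.75 tcp [ 0.5244 -0.0976  0.1056] yaw 1.7005 tilt -1.0 F [-0.6 -8.5  5.9] gap 0.007 | row [ 0.004  -0.0067 -0.0019] -0.0004
```

Sideways force of 8.5 N: I may be dragging the jack. Check its position before pressing further.

```bash
python3 - <<'E'
from h import *
p,d,K,E=snap('wrist'); q,d2,K2,E2=snap('top')
rel(.523,-.097,.106,1.7017)
np.savez('w6.npz',p=p,d=d,K=K,E=E);np.savez('t3.npz',p=q,d=d2,K=K2,E=E2)
a=np.load('t2.npz')['p']
f=lambda i:cv2.resize(i[200:250,250:300],(400,400),interpolation=cv2.INTER_CUBIC)
cv2.imwrite('pics/w6.png',np.hstack([f(a),f(q)]))
E
```

```text
t 8.85 tcp [ 0.5243 -0.0972  0.105 ] yaw 1.7005 tilt -1.0 F [-0.5 -4.7  5.5] gap 0.003 | row [ 0.0017 -0.0062 -0.0049] -0.0004
```

View pics/w6.png

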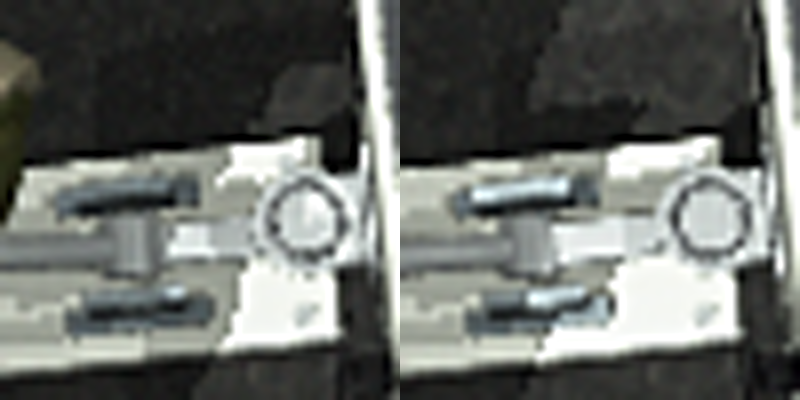

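The jack hasn't moved: cheeks and plate corners sit at the same pixels in both halves. I'll continue with slightly less backward motion.

{"name": "carry_out", "arguments": {
  "targets": [
    [0.006, 0, 0.04, 0, 0],
    [0.018, 0, 0.08, 0, 0],
    [0.028, 0, 0.121, 0, 0],
    [0.035, 0, 0.16, 0, 0],
    [0.036, 0, 0.17, 0, 0]
  ]
}}

```text
time_s: 9.35
ee_pos: [0.5234, -0.0888, 0.0712]
orientation: [0.0, 0.66, 0.751, 0.001]
wrist_force: [0.4, 3.2, 7.5]
finger_gap: 0.006
grip_force: 3.6
```

```bash
python3 - <<'E'
from h import *
snap('top')
rel(.523,-.085,.0564,1.7017)
E
```

```text
t 9.4 tcp [ 0.5234 -0.0888  0.0712] yaw 1.7003 tilt -1.0 F [0.9 3.9 5.9] gap 0.008 | row [0.0191 0.0004 0.0741] -0.0005
```

{"name": "carry_out", "arguments": {
  "targets": [
    [0.01, 0, 0.025, 0, 0],
    [0.015, 0, 0.05, 0, 0],
    [0.017, 0, 0.065, 0, 0],
    [0.017, 0, 0.072, 0, 0],
    [0.017, 0, 0.076, 0, 0]
  ]
}}

```text
time_s: 9.9
ee_pos: [0.5232, -0.0868, 0.0568]
orientation: [0.001, 0.66, 0.751, 0.0]
wrist_force: [-1.1, -2.7, 10.4]
finger_gap: 0.005
grip_force: 5.2
```

```bash
python3 - <<'E'
from h import *
p,d,K,E=snap('top'); W=world(d,K,E)
rel(.523,-.085,.0564,1.7017)
q0=np.load('t2.npz'); 
f=lambda i:cv2.resize(i[200:250,250:300],(400,400),interpolation=cv2.INTER_CUBIC)
cv2.imwrite('pics/w7.png',np.hstack([f(q0['p']),f(p)]))
W0=world(q0['d'],q0['K'],q0['E'])
for u,v in((288,227),(300,225),(320,225),(385,225)): print(W0[v-1:v+2,u-1:u+2,2].mean().round(4),W[v-1:v+2,u-1:u+2,2].mean().round(4),W[v,u,1].round(3))
E
```

```text
t 9.95 tcp [ 0.5232 -0.0868  0.0568] yaw 1.7004 tilt -1.0 F [-2.2 -3.5  9.9] gap 0.005 | row [0.009  0.0001 0.0019] -0.0004
0.0551 0.2177 -0.311
0.1119 0.1078 -0.341
0.112 0.1264 -0.391
0.1116 0.1114 -0.557
```

View pics/w7.png

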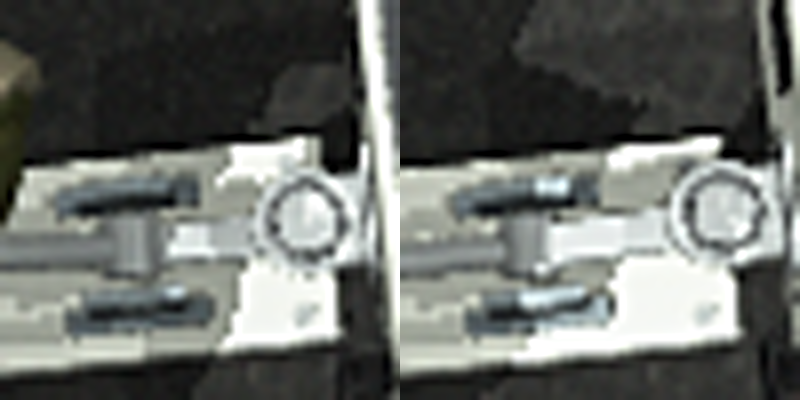

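The jack is unmoved and the pad is raised, which works out to a tilt of about 0.089 rad. I'll hold briefly, then hand in.

{"name": "carry_out", "arguments": {
  "targets": [
    [-0.003, 0, 0.001, 0, 0],
    [-0.003, 0, 0.001, 0, 0],
    [-0.003, 0, 0.001, 0, 0],
    [-0.003, 0, 0.001, 0, 0],
    [-0.003, 0, 0.001, 0, 0]
  ]
}}

```text
time_s: 10.45
ee_pos: [0.5232, -0.0869, 0.0567]
orientation: [0.001, 0.66, 0.751, 0.0]
wrist_force: [-0.8, -0.2, 10.0]
finger_gap: 0.005
grip_force: 5.2
```

```bash
python3 - <<'E'
from h import *
rel(.523,-.085,.0564,1.7017)
print(ticket.sign_off())
E
```

```text
t 10.45 tcp [ 0.5232 -0.0869  0.0567] yaw 1.7004 tilt -1.0 F [-0.8 -0.2 10. ] gap 0.005 | row [0.0095 0.0001 0.0016] -0.0004
the job is handed in; nothing more can be done
None
```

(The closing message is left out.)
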